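# Lock the flask carrier to the shaker with its T-key

### The job

Take the T-handled key (the one with the flat bar grip) out of its stand, pass its T-head down through the slot of the sliding plate on the shaker deck, press it down against the spring and turn it a quarter turn either way, then let it rise into its notch so that it stays locked and upright. Work gently: never load the shaker with more than 30 N. Leave the round-knobbed pin and everything else standing where it is.

Things in the scene. Friction and masses are not known exactly. Their poses are not given: they have to be found in the camera images.
- key_grip (a point): Centre of the T-key's grip: plain steel upright flat bar, 46 mm long (key's x axis), 12 mm thick (y), 26 mm tall (z up). Below it a shank 12 mm in diameter and 23 mm long, then the collar, an 8 mm neck and the T-head. Mass about 0.12 kg. It starts upright in one of the stand's two pockets, head hanging through; lift it straight up 25 mm or more to clear the stand.
- key_collar (a point): Centre of the underside of the key's round collar (26 mm in diameter, 5 mm thick), 40 mm below key_grip and 16.5 mm above key_foot; same axes as key_grip. In the stand the collar rests on the stand's top.
- key_foot (a point): Centre of the underside of the key's T-head, 56.5 mm below key_grip; same axes. The head is 30 mm long (x, parallel to the grip bar), 8.5 mm wide (y) and 6 mm high.
- stand: White plastic bridge stand, 60 (x) x 160 (y) x 40 mm high, fixed; origin at the centre of its underside. Two pockets at y = +45 and -45 mm, each 38 (x) x 15 mm (y), through the 6 mm top. One holds the T-key (bar along the stand's x), the other a round-knobbed pin.
- shaker: Orbital shaker, fixed: white base, aluminium deck 260 (x) x 320 (y) mm with its top 100 mm above the bench; origin under its centre. On the deck's +y half stands the steel flask carrier (y 25 to 150 mm) with two flasks, tops 255 mm above the bench. On the -y half lies the sliding slotted plate (see socket).
- socket (a point): Middle of the sliding plate's travel, on its top face (105 mm above the bench); axes as the shaker. Steel plate 84 (x) x 60 (y) x 5 mm between two low steel strips. Slot in its middle: 34 mm long (y), 11 mm wide (x). The plate, so its slot, was left up to 12 mm off along x, unmeasured: find it by feel or sight. It is stiff (12 N to shift), so the head pressed at 3 to 8 N slides over it.
- turn_depth (a point): Fixed point 15 mm below socket, same axes: where the underside of the T-head should be for turning. A spring plunger pushes the head up from 9 mm below the plate's top (4 N there, 1 N more per mm). Ribs under the plate let the head turn only when its underside is at least 14 mm down (about 9 N). At 16.5 mm the collar meets the plate, a hard stop (about 12 N).
- notch (a point): Fixed point 11 mm below socket, same axes: height where the underside of the T-head rests when locked. After a quarter turn either way (head and grip bar along x, across the slot) the released key is pushed up by the spring into this notch (15 mm wide, with rounded sides, centred on the slot) and held there; unturned it would be pushed up to 9 mm.
- pin_mid (a point): Middle, half-way up (35 mm above its lower end), of the round-knobbed pin in the stand's other pocket: same collar and shank as the key, a 26 mm ball knob, no T-head. Leave it.
- stopper_mid (a point): Bystander: black rubber stopper, 38 mm wide, 30 mm high, standing on the shaker deck; its centre.
- reagent_mid (a point): Bystander: amber bottle, 60 mm wide, 130 mm high; its centre.
- beaker_mid (a point): Bystander: glass beaker, 72 mm wide, 90 mm high; its centre.
- jar_mid (a point): Bystander: white jar with black cap, 52 mm wide, 60 mm high; its centre.
- flask_mid (a point): Bystander: green conical flask, 76 mm wide, 134 mm high; point on its axis 60 mm up.
- dishes_mid (a point): Bystander: stack of three dishes, 92 mm wide, 44 mm high; its centre.
Things that resemble listed ones, but are neither listed nor needed, are in the scene too. What is shaped like the part that bears key_grip but red or turquoise is not meant.

How it is judged:
By the outcome, as a careful person would: the job done as asked, in the order asked, and still so for the second after the job is handed in, with the robot touching nothing.
It also fails if it takes over 72 s, if anything falls off the work surface, if the arm or the gripper's body presses on something with over 40 N, if the wrist force passes 120 N, or if a joint passes its speed limit or range.

### The arm

A 6-joint arm with a two-finger parallel gripper is mounted at the origin on the work surface. World frame = base frame: x ahead of the robot, y to its left, z up, the work surface at z = 0. Lengths are in m, angles in degrees, forces in N, time in s.
With the tool pointing down it reaches from about 0.3 to 0.75 m from the base axis. Payload 8.5 kg.
Tool frame: the origin (TCP) lies at the very end of the fingers, on their centre line; the grasp point (between the pads) lies 19 mm behind it (env.grip_point_offset is the distance from the TCP to the grasp point, in m); z points along the fingers, y is the direction in which the jaws open and shut (so a half turn about z gives the same grasp; the last joint's range is limited). The gripper opens to 85 mm and grips with 20 to 120 N. Pads are 22 mm wide; open, the fingers measure 114 mm over their backs; the gripper's body (76 mm by 85 mm) begins 54 mm behind the grasp point. The pads swing forward as they close: fully open they stand 13 mm farther back than shut.
Start: joints at [60.201, 21.807, 74.336, -0, 83.858, -12.336], TCP at [0.165, 0.525, 0.231] pointing down, gripper open.
Joint ranges: [-178.18, 178.18], [-50.72, 133.34], [12.68, 142.11], [-81.47, 261.47], [9.98, 163.14], [-165.26, 165.26]. Speed limits (degrees/s): [136.94, 136.94, 180, 180, 180, 180].

### API

Orientations are given as a 3x3 rotation matrix whose columns are the frame's x, y, z axes.
In Python, from rig import env gives the robot as it stands.
- The arm moves only by the tool move_arm, never from a script. Its argument "moves" is a list of rows, each a list of 4 numbers: the shift along the tool's x, y, z in mm, then the turn about the tool's z in rad. In form: [[tx, ty, tz, spin], ...]. A call has 1 to 20 rows; each row is the pose to reach, as a shift and turn from the pose commanded when the call began, along the tool's axes at that moment; what a row does not reach only later rows make up. A row lasts 1/10 s, in which the tool goes at most 50 mm and 8.59 degrees, less where a joint would pass 70% of its speed; a pose out of reach is approached as far as the arm can. A call with a gripper value outside its range is refused whole. "grip" is the closure, from 0 (fully open) to 1 (shut), set as the call begins (left out, the last holds). The fingers move at their own pace and stop on an object; "grip_force" is the grip in N (left out, the last holds). Time passes only in rows, so rows that repeat a pose let the fingers close. It gives the time, the measured TCP pose, the force and the opening at its end, in the units of the state.
- env.observe(): the state, without advancing time (a new reading comes with each control period).
- env.get_image(name): name is "scene" or "top"; returns the picture (400x640x3 uint8, red, green, blue); there is no depth.
- env.get_calibration(name): a dict with "fovy" (degrees; the focal length in pixels is half the picture's height over the tangent of half this angle, whatever the lens; pixels are square), "cx", "cy" (the principal point, pixels), "k1" (the pictures are not rectified: a ray, as slopes to the right and down, at radius r is drawn at 1 + k1 r^2 times it, then the intrinsics apply), "extrinsics" (4x4, takes a point from world to camera coordinates). Camera axes: x right, y up, looking along -z (the intrinsics and any distortion apply to the point x, -y, -z); pixel columns grow to the right and rows downward; lengths in m; the calibration is good to about 2 mm. A picture is of the moment at which its call begins. get_calibration takes no time and is no camera call.
- env.close_job(): hands the job in, once; it reports no verdict.
Trained networks look in the newest picture that a camera, given by its name, has taken for a name from the list of things; names that differ only in an ending like _2 or _b are one class to them, and where a whole thing is asked for, a point or a joint stands for the part that bears it (a point fixed in the world has none). Each returns a list of dicts, best first, with "conf" (0 to 1); they miss things now and then, are a little off and sometimes report something else, mostly with a low value. They report only what shows in the picture. A call takes as long as a camera call. They do not tell look-alikes from the thing itself.
- env.silhouettes(camera, name): "region" (400x640 bool, what is visible of it) and "point" ([row, column] in pixels, amid what is visible of it).
- env.tip_of(camera, name): "point" ([row, column] in pixels: a listed point, or the origin of a listed thing).
The state is a dict: "time_s": time; "q": joint angles; "qvel": joint speeds; "joint_efforts": joint torques, N m; "position": TCP position; "tool_rot": TCP orientation; "ft_force": force on the tool from outside, world axes, zero at the start; "wrist_torque": the same for the moment, N m; "grip_width": finger opening in m.
Only numpy, scipy, OpenCV 4.12 (cv2) and the standard library are available. Lean on these libraries where they do the work, as an engineer would, in place of code of your own. Each camera call takes 0.05 s, during which the arm holds its last target.

## Working session

There is one attempt and no reset: what is moved stays moved. The work goes in short steps, Python scripts to look and compute and a tool call to move; the robot and the scene stay as the last step left them, time stands still between calls to the robot, and variables do not carry over. Pictures are saved under pics/ and viewed, and the job is handed in when it is done.

Besides the shell and the picture viewer there is one more tool, called after "Call:" in YAML: its name, and indented under it one key for each argument. move_arm: Moves the arm, as the interface text tells. Its arguments: {"type":"object","properties":{"moves":{"type":"array"},"grip":{"type":"number"},"grip_force":{"type":"number"}},"required":["moves"]}

```bash
ls; mkdir -p pics; cat > h.py <<'E'
import numpy as np, cv2
from rig import env
np.set_printoptions(precision=4,suppress=True)
def cal(n):
    c=env.get_calibration(n); f=200/np.tan(np.radians(c['fovy'])/2); return c,f
def ray(n,rc):
    c,f=cal(n); E=np.array(c['extrinsics'])
    u=(rc[1]-c['cx'])/f; v=(rc[0]-c['cy'])/f
    rd=np.hypot(u,v); r=rd
    for _ in range(30): r=rd/(1+c['k1']*r*r)
    s=r/rd if rd>0 else 1
    d=E[:3,:3].T@np.array([u*s,-v*s,-1.]); o=-E[:3,:3].T@E[:3,3]
    return o,d/np.linalg.norm(d)
def atz(n,rc,z):
    o,d=ray(n,rc); return o+d*(z-o[2])/d[2]
def proj(n,P):
    c,f=cal(n);E=np.array(c['extrinsics']); p=E[:3,:3]@np.array(P)+E[:3,3]
    x,y=p[0]/-p[2],-p[1]/-p[2]; k=1+c['k1']*(x*x+y*y)
    return np.array([y*k*f+c['cy'],x*k*f+c['cx']])
def tri(a,b):
    o1,d1=ray('scene',a);o2,d2=ray('top',b)
    A=np.stack([d1,-d2],1);t=np.linalg.lstsq(A,o2-o1,rcond=None)[0]
    p,q=o1+t[0]*d1,o2+t[1]*d2
    return (p+q)/2,np.linalg.norm(p-q)
def save(img,name): cv2.imwrite('pics/'+name,img[:,:,::-1])
E
python3 - <<'E'
from h import *
for n in('scene','top'):
    save(env.get_image(n),n+'0.png'); c,f=cal(n); o,d=ray(n,(200,320)); print(n,c['fovy'],c['k1'],f,o,d)
    for t in ['key_grip','key_collar','socket','shaker','stand','pin_mid']:
        print(t,[(np.round(x['point'],1),round(x['conf'],2)) for x in env.tip_of(n,t)[:4]])
print(env.observe(), env.grip_point_offset)
E
```

```text
pics
scene 55.948704793729235 -0.003460805750923799 376.5518312812612 [ 1.2058 -0.5079  0.679 ] [-0.6512  0.452  -0.6097]
key_grip [(array([195.1, 231.6]), 0.85), (array([208.1, 290.4]), 0.75), (array([204.5, 245.9]), 0.69), (array([240.1, 260.1]), 0.57)]
key_collar [(array([218., 250.]), 0.77), (array([205. , 235.3]), 0.75), (array([218.2, 291.9]), 0.63), (array([253.2, 259.9]), 0.62)]
socket [(array([170. , 386.7]), 0.8), (array([269.4, 286.5]), 0.71)]
shaker [(array([196.6, 405.9]), 0.93)]
stand [(array([239.4, 232.5]), 0.65)]
pin_mid [(array([229.7, 219.3]), 0.54)]
top 51.03554264981747 -0.10665424869808705 418.9742351908297 [ 0.4358 -0.1126  1.0796] [ 0.1484  0.0191 -0.9887]
key_grip [(array([221.3, 334.1]), 0.72), (array([274.4, 380.4]), 0.57), (array([228.3, 382.3]), 0.47), (array([142.3, 327.6]), 0.44)]
key_collar [(array([221.1, 337.6]), 0.65), (array([233.2, 376.1]), 0.61), (array([275.4, 379.1]), 0.52), (array([199. , 388.6]), 0.42)]
socket [(array([199.4, 215. ]), 0.77), (array([140.3, 328.4]), 0.25)]
shaker [(array([195.8, 193.6]), 0.63)]
stand [(array([232.6, 391.1]), 0.58)]
pin_mid [(array([230.1, 416.2]), 0.6)]
{'time_s': 0.7, 'q': array([ 60.201 ,  21.8062,  74.3358,  -0.0006,  83.8566, -12.3334]), 'qvel': array([-0.017 , -0.0147, -0.0442, -0.1515,  0.0257, -0.0062]), 'joint_efforts': array([  0.0014, -44.8253, -23.1437,  -0.0002,   0.0005,  -0.    ]), 'position': array([0.165 , 0.5246, 0.2313]), 'tool_rot': array([[-0.9539,  0.3001,  0.    ],
       [ 0.3001,  0.9539,  0.    ],
       [-0.    ,  0.    , -1.    ]]), 'ft_force': array([-0.3724,  0.4515,  0.0119]), 'wrist_torque': array([ 0.0178, -0.0488, -0.0533]), 'grip_width': 0.0857808263230468} 0.0187
```

View pics/scene0.png

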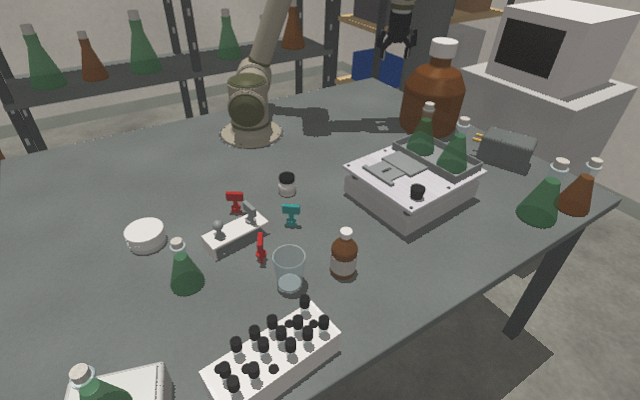

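View pics/top0.png

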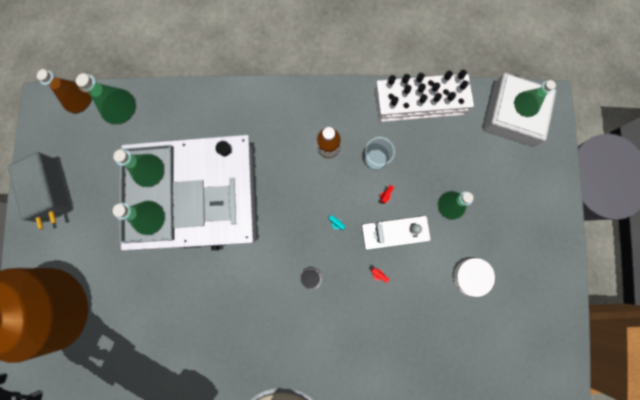

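```bash
python3 - <<'E'
import cv2
s=cv2.imread('pics/scene0.png');t=cv2.imread('pics/top0.png')
cv2.imwrite('pics/sc1.png',cv2.resize(s[160:290,190:390],(800,520),interpolation=cv2.INTER_CUBIC))
cv2.imwrite('pics/tc1.png',cv2.resize(t[120:300,180:440],(780,540),interpolation=cv2.INTER_CUBIC))
E
```

```text
(no output)
```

View pics/sc1.png

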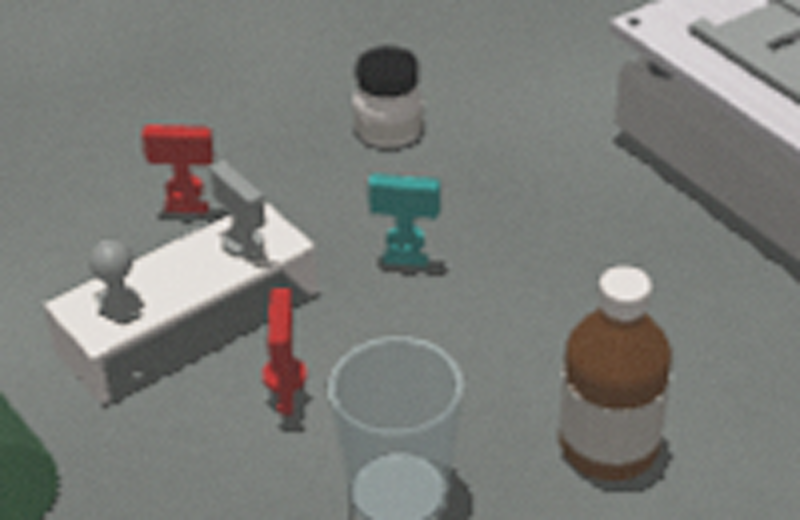

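View pics/tc1.png

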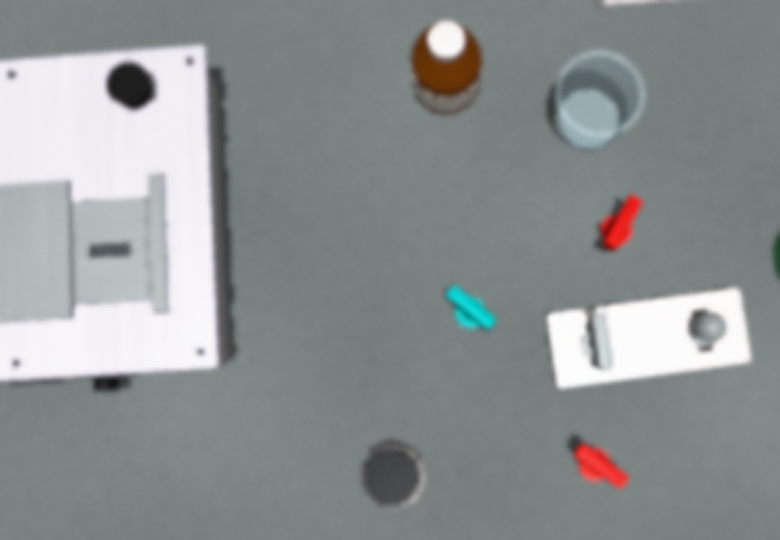

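The T-key is the plain steel one in the stand, at scene (204,246) and top (228,380). The knob pin is at top (230,416). The slot is dark, at top (203,216), in the plate on the right half of the shaker. Next I'll measure these.

```bash
python3 - <<'E'
from h import *
cr=lambda x,y:(120+y/3,180+x/3)
S=[atz('top',cr(*p),0.04) for p in [(547,314),(741,289),(750,360),(557,387)]]
print('stand',np.array(S),np.mean(S,0))
for a,b in [(0,1),(3,2),(0,3),(1,2)]:
    d=S[b]-S[a]; print(np.linalg.norm(d),np.degrees(np.arctan2(d[1],d[0])))
print('slot ends',atz('top',cr(89,251),.105),atz('top',cr(131,249),.105))
print('deck right edge', atz('top',cr(206,45),.1),atz('top',cr(219,367),.1))
full=[(140,124),(136,248.5),(242,253),(249,121)]
D=[atz('top',p,.1) for p in full]; print('deck',np.array(D),np.mean(D,0))
for a,b in [(0,1),(1,2),(2,3),(3,0)]:
    d=D[b]-D[a]; print(np.linalg.norm(d),np.degrees(np.arctan2(d[1],d[0])))
# key
print('key tri',tri((204,246),(229,380.5)))
print('bar ends top z=.098', atz('top',cr(596,308),.098),atz('top',cr(606,367),.098))
for t in ['key_grip','key_collar','socket','stand','shaker','pin_mid','stopper_mid','jar_mid','reagent_mid','beaker_mid','flask_mid','dishes_mid','turn_depth','notch']:
    a=env.tip_of('scene',t);b=env.tip_of('top',t)
    for x in a[:4]:
        for y in b[:4]:
            p,e=tri(x['point'],y['point'])
            if e<.015: print(t,p,round(e,4),np.round(x['point'],1),np.round(y['point'],1))
print(env.observe()['time_s'])
E
python3 - <<'E'
import cv2
s=cv2.imread('pics/scene0.png');t=cv2.imread('pics/top0.png')
cv2.imwrite('pics/sc2.png',cv2.resize(s[130:240,340:490],(750,550),interpolation=cv2.INTER_CUBIC))
cv2.imwrite('pics/tc2.png',cv2.resize(t[130:255,115:265],(750,600),interpolation=cv2.INTER_CUBIC))
E
```

```text
stand [[ 0.5305 -0.1984  0.04  ]
 [ 0.5524 -0.3607  0.04  ]
 [ 0.4933 -0.3668  0.04  ]
 [ 0.4703 -0.2065  0.04  ]] [ 0.5116 -0.2831  0.04  ]
0.16374303335025325 -82.31607599354139
0.16198743156084186 -81.83063195992877
0.060780548769109696 -172.38526245660012
0.05943639387809098 -174.08508624847326
slot ends [0.5714 0.1686 0.105 ] [0.5732 0.1348 0.105 ]
deck right edge [0.7421 0.0821 0.1   ] [0.4813 0.0625 0.1   ]
deck [[0.7314 0.3989 0.1   ]
 [0.7395 0.0824 0.1   ]
 [0.4821 0.0625 0.1   ]
 [0.4602 0.3844 0.1   ]] [0.6033 0.2321 0.1   ]
0.3166183125021365 -88.52783150641726
0.25819542820948976 -175.58177822138816
0.322585334609718 93.89166821939996
0.27157845215688786 3.0738082230627035
key tri (array([ 0.5127, -0.2409,  0.1023]), np.float64(0.011290414077584465))
bar ends top z=.098 [ 0.5302 -0.2321  0.098 ] [ 0.4841 -0.2395  0.098 ]
key_grip [ 0.4078 -0.2424  0.0625] 0.0058 [195.1 231.6] [274.4 380.4]
key_grip [ 0.5348 -0.131   0.0594] 0.0072 [208.1 290.4] [221.3 334.1]
key_grip [ 0.5149 -0.2437  0.1033] 0.0084 [204.5 245.9] [228.3 382.3]
key_collar [ 0.5073 -0.2346  0.0504] 0.0071
[... 241 characters left out ...]
key_collar [ 0.6007 -0.2636  0.0195] 0.0092 [253.2 259.9] [199.  388.6]
socket [0.5793 0.1523 0.1097] 0.0059 [170.  386.7] [199.4 215. ]
pin_mid [ 0.5171 -0.3261  0.0604] 0.0048 [229.7 219.3] [230.1 416.2]
stopper_mid [0.6984 0.1397 0.1065] 0.0018 [194.1 414.5] [151.4 223.6]
jar_mid [ 0.4009 -0.0649  0.0256] 0.0053 [185.5 289.6] [277.2 309.2]
reagent_mid [ 0.7324 -0.1117  0.0661] 0.0028 [249.5 342.9] [143.2 328.5]
beaker_mid [ 0.7113 -0.2387  0.0515] 0.0065 [269.9 287.9] [152.4 377.1]
flask_mid [ 0.585  -0.4382  0.063 ] 0.0008 [264.7 180.8] [202.4 460. ]
turn_depth [0.5815 0.1484 0.086 ] 0.0059 [177.8 385. ] [200.  219.2]
notch [ 0.5965  0.243  -0.003 ] 0.0007 [195.3 408.7] [199.7 193.8]
2.1
```

View pics/sc2.png

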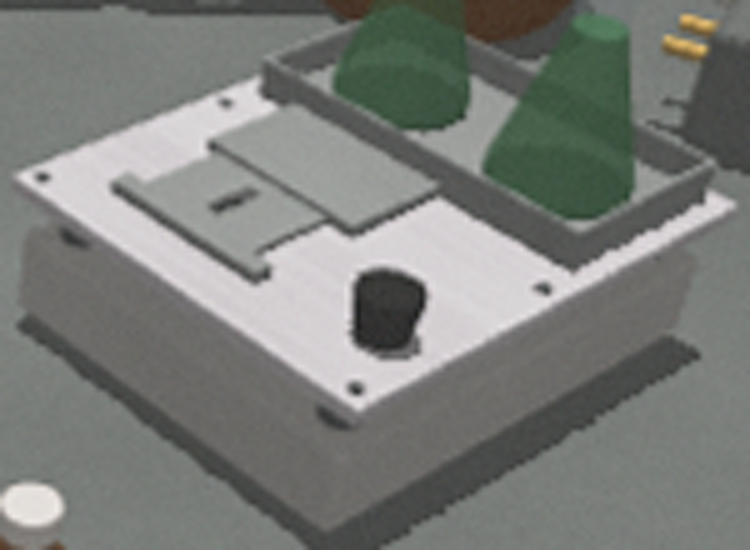

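View pics/tc2.png

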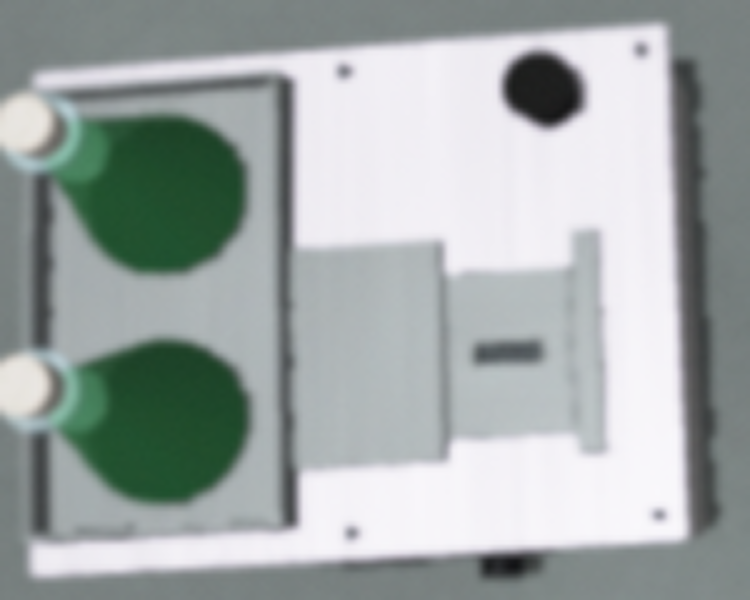

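```bash
cat >> h.py <<'E'
def box(x,y,z0,z1,L,W,yaw,dx=0,dy=0):
    c,s=np.cos(np.radians(yaw)),np.sin(np.radians(yaw)); P=[]
    for z in(z0,z1):
        for a,b in((1,1),(-1,1),(-1,-1),(1,-1)):
            u,v=dx+a*L/2,dy+b*W/2; P.append([x+c*u-s*v,y+s*u+c*v,z])
    return P,[(0,1),(1,2),(2,3),(3,0),(4,5),(5,6),(6,7),(7,4),(0,4),(1,5),(2,6),(3,7)]
def overlay(img,cam,boxes,r0,r1,c0,c1,k,name):
    z=cv2.resize(img[r0:r1,c0:c1],None,fx=k,fy=k,interpolation=cv2.INTER_CUBIC)[:,:,::-1].copy()
    for P,E in boxes:
        q=[proj(cam,p) for p in P]; q=[(int((b-c0+.5)*k),int((a-r0+.5)*k)) for a,b in q]
        for i,j in E: cv2.line(z,q[i],q[j],(0,0,255),1,cv2.LINE_AA)
    cv2.imwrite('pics/'+name,z)
E
python3 - <<'E'
from h import *
cr=lambda x,y:(130+y/5-.5,115+x/5-.5)
D=[atz('top',cr(*p),.1) for p in [(33,75),(667,25),(690,540),(30,577)]]; print('deck',np.array(D),np.mean(D,0))
for a,b in [(0,1),(1,2),(2,3),(3,0)]:
    d=D[b]-D[a]; print(np.linalg.norm(d),np.degrees(np.arctan2(d[1],d[0])))
m=np.mean(D,0)
s=cv2.imread('pics/scene0.png')[:,:,::-1];t=cv2.imread('pics/top0.png')[:,:,::-1]
stand=box(.5116,-.2831,0,.04,.06,.16,7.7); 
key=box(.5054,-.2385,.067,.093,.046,.012,7.7)
sh=box(m[0],m[1],.1,.1,.26,.32,4.2)
slot=box(.5723,.1517,.105,.105,.011,.034,4.2)
for n,i,r in (('scene',s,(170,270,190,290)),('top',t,(205,265,350,450))):
    overlay(i,n,[stand,key],*r,6 if n=='scene' else 8,'ov1_%s.png'%n)
overlay(s,'scene',[sh,slot],130,250,340,490,5,'ov2_scene.png')
overlay(t,'top',[sh,slot],130,255,115,265,4.8,'ov2_top.png')
E
```

```text
deck [[0.7198 0.4055 0.1   ]
 [0.7433 0.0841 0.1   ]
 [0.4926 0.064  0.1   ]
 [0.47   0.3863 0.1   ]] [0.6064 0.235  0.1   ]
0.32234496525390866 -85.81096927452877
0.2515029520798538 -175.4332802168448
0.3230886100281643 94.01310585822701
0.2505071298561923 4.398481436521822
```

View pics/ov1_scene.png

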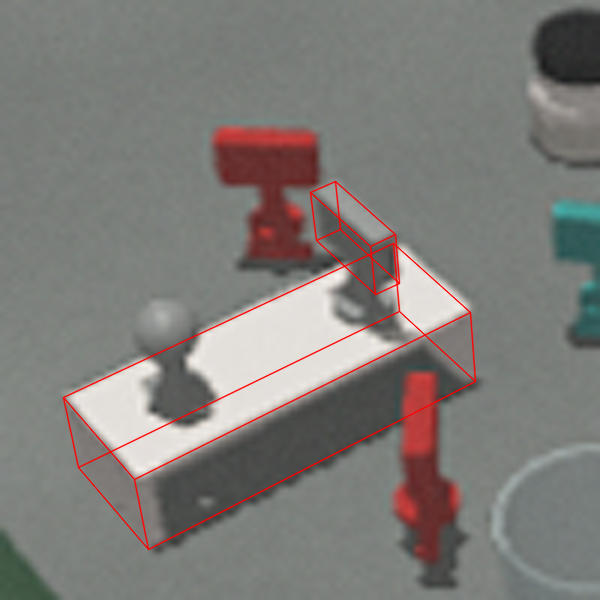

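View pics/ov1_top.png

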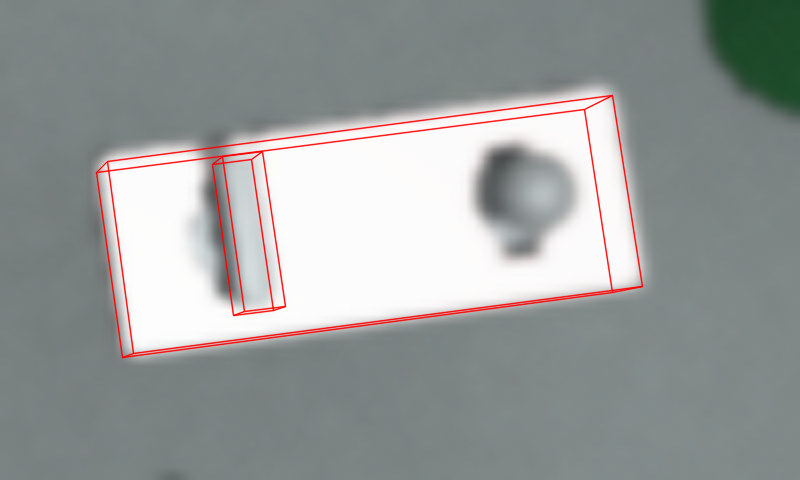

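View pics/ov2_scene.png

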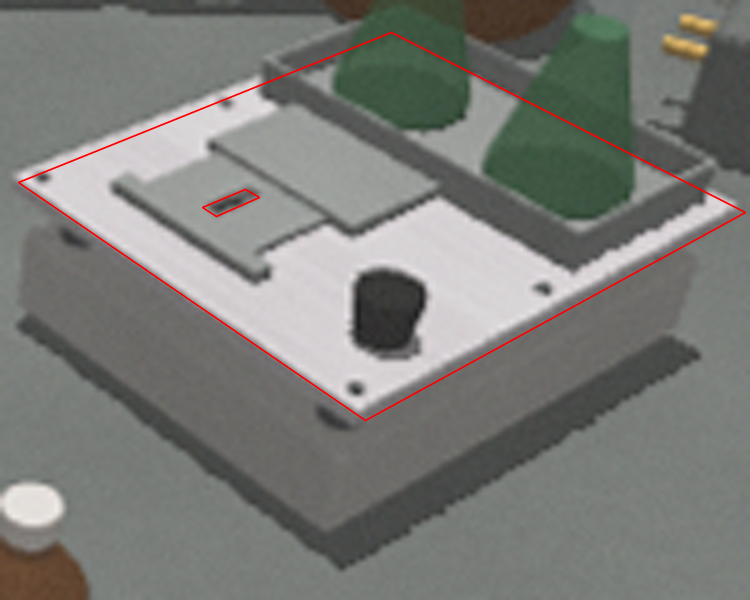

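View pics/ov2_top.png

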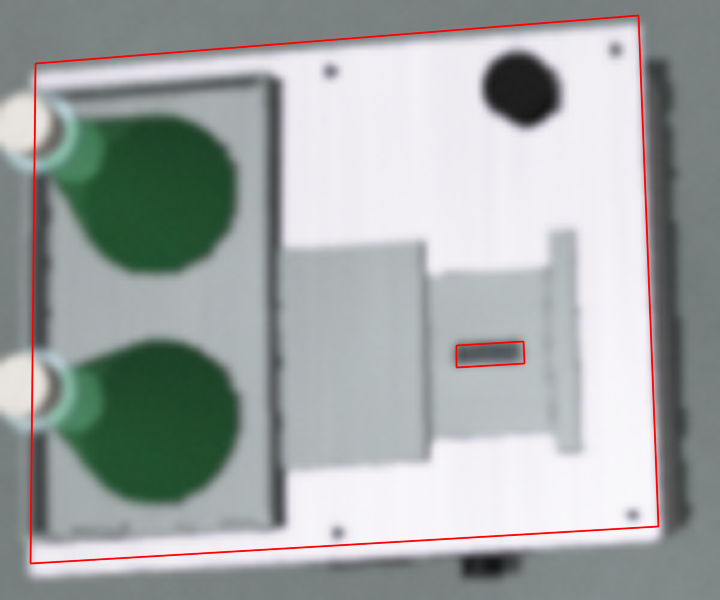

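```bash
python3 - <<'E'
from h import *
from scipy.optimize import least_squares
T=lambda x,y:(130+y/4.8-.5,115+x/5-.5)
S=lambda x,y:(130+y/5-.5,340+x/5-.5)
D=[atz('top',T(*p),.1) for p in [(33,75),(667,25),(690,540),(30,577)]]; print('deck',np.array(D),np.mean(D,0))
for a,b in [(0,1),(1,2),(2,3),(3,0)]:
    d=D[b]-D[a]; print(np.linalg.norm(d),np.degrees(np.arctan2(d[1],d[0])))
D2=[atz('scene',S(*p),.1) for p in [(15,178),(362,413),(737,205)]]; print('deck scene',np.array(D2))
for a,b in [(0,1),(1,2)]:
    d=D2[b]-D2[a]; print(np.linalg.norm(d),np.degrees(np.arctan2(d[1],d[0])))
# slot via intensity centroid: dark pixels
t=cv2.imread('pics/top0.png',0).astype(float); s=cv2.imread('pics/scene0.png',0).astype(float)
print(t[198:209,206:228].astype(int)); print(s[165:176,378:396].astype(int))
E
```

```text
deck [[0.7182 0.4054 0.1   ]
 [0.7428 0.084  0.1   ]
 [0.4821 0.0637 0.1   ]
 [0.4585 0.3855 0.1   ]] [0.6004 0.2347 0.1   ]
0.3222918991131076 -85.61589730860864
0.26151593714154125 -175.543460388379
0.3226883973725155 94.19517663505479
0.2604517111393038 4.369997344440693
deck scene [[0.4832 0.0671 0.1   ]
 [0.743  0.0875 0.1   ]
 [0.7167 0.4068 0.1   ]]
0.26052819818227824 4.4870032083369304
0.32033080594616675 94.71061566884897
[[179 181 182 182 183 183 184 184 185 185 186 185 186 187 186 187 187 187
  189 188 189 185]
 [180 182 181 182 182 182 182 182 183 183 182 183 183 183 182 179 180 183
  186 188 187 184]
 [181 182 182 179 173 169 169 168 166 164 164 163 164 163 160 156 158 169
  182 188 188 184]
 [182 182 180 169 147 138 138 134 128 123 122 121 121 121 120 116 126 152
  177 187 189 183]
 [183 184 177 155 118 100 103 101  97  92  93  91  90  91  92  94 107 140
  172 186 187 184]
 [182 184 174 147 104  85  88  89  88  88  88  87  85  87  89  91 104 136
  168 184 188 185]
 [182 184 175 147 105  89  92  93  95  99  99  99  99 100  99 103 116 144
  172 185 189 187]
 [184 185 179
[... 485 characters left out ...]
160 160 149 133 114 113]
 [156 157 159 158 157 158 161 162 163 161 145 130 138 157 160 159 147 130]
 [157 156 160 159 160 161 163 149 136 124 112  98  98 119 148 157 156 154]
 [155 156 157 161 163 147 125 106 101  87  91 105 112 138 155 155 154 157]
 [156 159 158 145 124 106  84  69  64  60  99 139 150 157 158 155 157 155]
 [159 157 159 138  93  69  60  97 112 131 144 154 158 157 156 158 159 155]
 [155 158 158 152 134 103 125 147 148 156 158 158 158 157 157 157 157 157]
 [156 157 157 160 154 145 154 160 158 158 157 157 154 156 157 156 159 158]
 [158 159 159 156 157 155 159 156 157 158 156 160 157 158 159 157 157 158]
 [155 162 159 156 158 159 158 155 157 156 156 156 156 157 157 158 158 158]]
```

```bash
python3 - <<'E'
from h import *
for n,(r0,r1,c0,c1),bg in (('top',(198,209,206,227),186),('scene',(166,175,378,393),158)):
    im=cv2.imread(f'pics/{n}0.png',0).astype(float)[r0:r1,c0:c1]
    if n=='scene':
        im[0,13:]=bg; im[1,14:]=bg
    w=np.clip(bg-im-8,0,60 if n=='top' else 45)   # saturating = coverage
    R,C=np.mgrid[r0:r1,c0:c1]
    m=((w*R).sum()/w.sum(),(w*C).sum()/w.sum())
    P=atz(n,m,.105); 
    c,s=np.cos(np.radians(4.4)),np.sin(np.radians(4.4)); d=P[:2]-[.6,.236]
    print(n,m,P,'shaker frame',c*d[0]+s*d[1],-s*d[0]+c*d[1])
    # plate strips: 
E
```

```text
top (np.float64(202.89535722877073), np.float64(216.13110416165503)) [0.5734 0.153  0.105 ] shaker frame -0.032933086020706326 -0.08069725851129424
scene (np.float64(169.6965918536991), np.float64(386.08811305070657)) [0.5714 0.1539 0.105 ] shaker frame -0.034792330672386636 -0.07968200676081398
```

Both cameras agree on the slot, at about (0.5725, 0.1535), and on the shaker yaw of 4.4°. The key is at about (0.5065, −0.238) with yaw 7.8°. I'll move above the key.

Call:
move_arm:
  moves:
    - [-139,-156,0,-0.1]
    - [-277,-312,0,-0.2]
    - [-277,-312,0,-0.2]
    - [-277,-312,0,-0.2]
    - [-277,-312,0,-0.2]
    - [-277,-312,0,-0.2]
    - [-277,-312,0,-0.2]
    - [-277,-312,0,-0.2]
    - [-555,-625,41,-0.44]
    - [-555,-625,41,-0.44]
    - [-555,-625,41,-0.44]
    - [-555,-625,41,-0.44]
    - [-555,-625,41,-0.44]
    - [-555,-625,41,-0.44]
    - [-555,-625,41,-0.44]
    - [-555,-625,41,-0.44]
    - [-555,-625,41,-0.44]
    - [-555,-625,41,-0.44]
    - [-555,-625,41,-0.44]
    - [-555,-625,41,-0.44]
  grip: 0.3

```text
time_s: 4.1
position: [0.5066, -0.2371, 0.1904]
tool_rot: [[-0.991, -0.135, -0.0], [-0.135, 0.991, 0.0], [0.0, 0.0, -1.0]]
ft_force: [-0.4, 0.0, -0.1]
grip_width: 0.0599
```

Call:
move_arm:
  moves:
    - [0,0,40,0]
    - [0,0,75,0]
    - [0,0,75,0]
    - [0,0,75,0]

```text
time_s: 4.5
position: [0.5071, -0.2374, 0.1166]
tool_rot: [[-0.991, -0.136, 0.0], [-0.136, 0.991, -0.0], [-0.0, -0.0, -1.0]]
ft_force: [0.8, -0.3, 0.3]
grip_width: 0.0596
```

```bash
python3 - <<'E'
from h import *
s=env.get_image('scene');t=env.get_image('top')
k=box(.5065,-.238,.067,.093,.046,.012,7.8)
overlay(s,'scene',[k],150,270,170,300,5,'p1s.png');overlay(t,'top',[k],195,275,330,430,6,'p1t.png')
E
```

```text
(no output)
```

View pics/p1s.png

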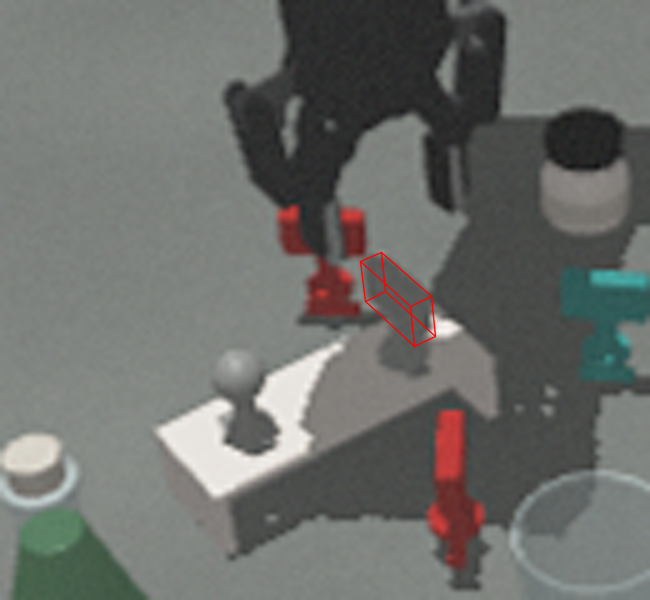

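View pics/p1t.png

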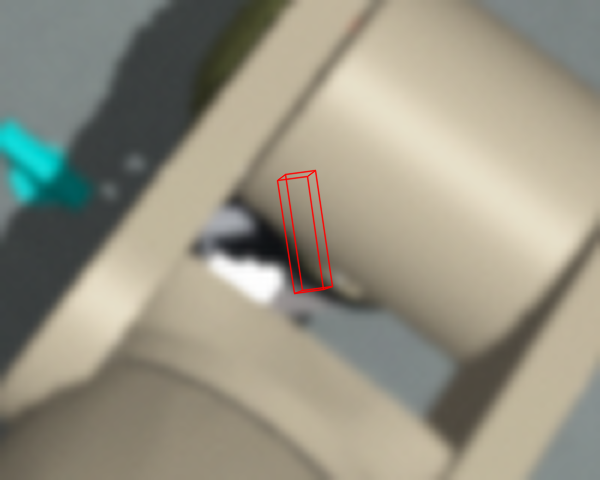

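The scene picture shows the fingertips straddling the bar, with the overlay on it at crop (398,300). I'll descend and grip.

Call:
move_arm:
  moves:
    - [0,0,15,0]
    - [0,0,30,0]
    - [0,0,45,0]
    - [0,0,54,0]
    - [0,0,54,0]
    - [0,0,54,0]

```text
time_s: 5.2
position: [0.5074, -0.2384, 0.0624]
tool_rot: [[-0.991, -0.135, 0.001], [-0.135, 0.991, -0.001], [-0.001, -0.001, -1.0]]
ft_force: [-0.3, -0.9, 0.2]
grip_width: 0.0593
```

Call:
move_arm:
  moves:
    - [0,0,0,0]
    - [0,0,0,0]
    - [0,0,0,0]
    - [0,0,0,0]
    - [0,0,0,0]
    - [0,0,0,0]
    - [0,0,0,0]
    - [0,0,0,0]
  grip: 1
  grip_force: 60

```text
time_s: 6.0
position: [0.5069, -0.2381, 0.0615]
tool_rot: [[-0.991, -0.135, 0.0], [-0.135, 0.991, -0.0], [-0.0, -0.0, -1.0]]
ft_force: [0.4, 1.2, 2.3]
grip_width: 0.011
```

Call:
move_arm:
  moves:
    - [0,0,-15,0]
    - [0,0,-35,0]
    - [0,0,-70,0]
    - [0,0,-110,0]
    - [0,0,-150,0]
    - [0,0,-150,0]
    - [0,0,-150,0]

```text
time_s: 6.7
position: [0.5068, -0.2381, 0.2112]
tool_rot: [[-0.991, -0.135, 0.0], [-0.135, 0.991, -0.0], [-0.0, -0.0, -1.0]]
ft_force: [-0.1, -0.1, -1.2]
grip_width: 0.0109
```

```bash
python3 - <<'E'
from h import *
s=env.get_image('scene')
p=env.observe()['position'];print(p,env.observe()['ft_force'])
g=p[2]+.0187
k=[box(p[0],p[1],g-.013,g+.013,.046,.012,7.8),box(p[0],p[1],g-.0565,g-.0505,.030,.0085,7.8)]
overlay(s,'scene',k,110,230,180,310,5,'p2s.png')
E
```

```text
[ 0.5064 -0.2378  0.2101] [ 0.3457 -0.5258 -1.5457]
```

View pics/p2s.png

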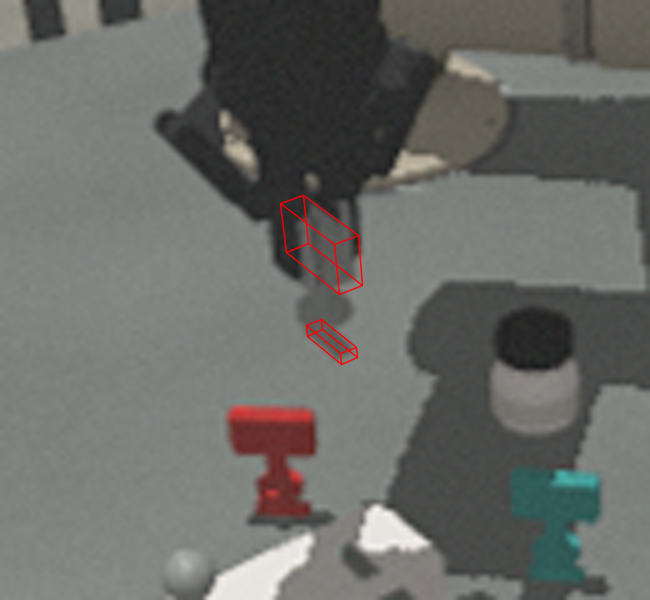

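Call:
move_arm:
  moves:
    - [-30,95,0,0.14]
    - [-59,190,0,0.29]
    - [-59,190,0,0.43]
    - [-59,190,0,0.58]
    - [-118,379,0,0.73]
    - [-118,379,0,0.87]
    - [-118,379,0,1.02]
    - [-118,379,0,1.16]
    - [-118,379,0,1.3]
    - [-118,379,0,1.44]
    - [-118,379,0,1.58]
    - [-118,379,0,1.63]
    - [-118,379,0,1.63]
    - [-118,379,0,1.63]
    - [-118,379,20,1.63]
    - [-118,379,30,1.63]
    - [-118,379,30,1.63]
    - [-118,379,30,1.63]
    - [-118,379,30,1.63]

```text
time_s: 8.65
position: [0.5731, 0.1533, 0.182]
tool_rot: [[-0.076, 0.997, 0.001], [0.997, 0.076, 0.0], [-0.0, 0.001, -1.0]]
ft_force: [0.7, -0.2, -1.6]
grip_width: 0.0114
```

```bash
python3 - <<'E'
from h import *
s=env.get_image('scene');t=env.get_image('top')
o=env.observe();p=o['position'];print(o['time_s'],p,o['ft_force'],o['tool_rot'],o['q'])
g=p[2]+.0187
k=[box(p[0],p[1],g-.0565,g-.0505,.0085,.030,4.4),box(.5725,.1535,.105,.105,.011,.034,4.4)]
overlay(s,'scene',k,110,210,340,440,6,'p3s.png');overlay(t,'top',k,170,240,180,260,8,'p3t.png')
overlay(s,'scene',[],110,210,340,440,6,'p3sr.png')
E
```

```text
8.75 [0.573  0.1533 0.182 ] [-0.1795 -0.2168 -1.2053] [[-0.0761  0.9971  0.0011]
 [ 0.9971  0.0761  0.0001]
 [ 0.      0.0011 -1.    ]] [ 3.5569 28.2494 71.9977  0.0014 79.6873 -0.8089]
```

View pics/p3s.png

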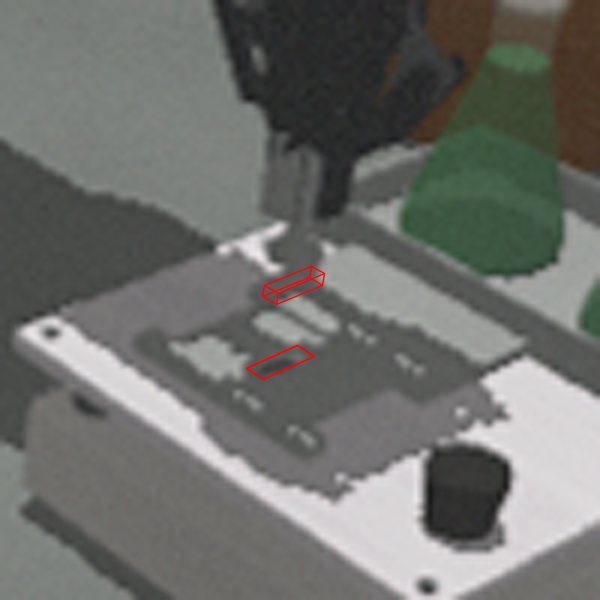

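View pics/p3t.png

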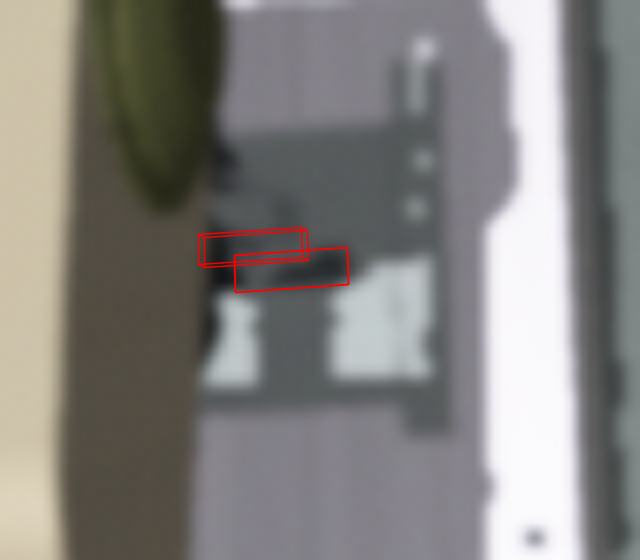

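View pics/p3sr.png

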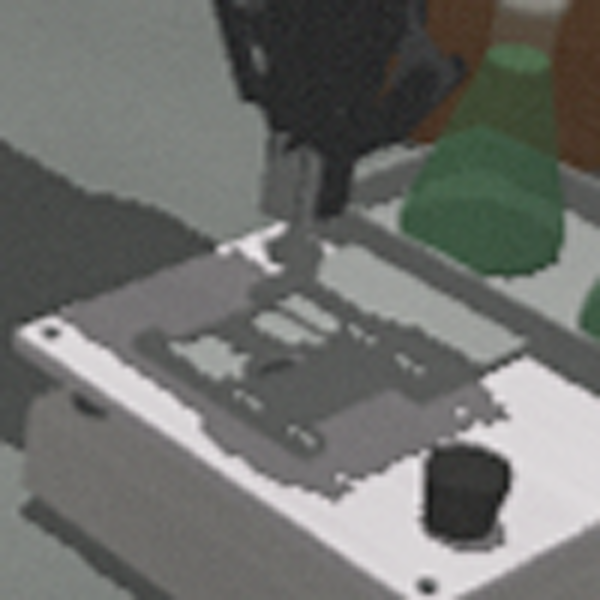

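Call:
move_arm:
  moves:
    - [0,0,15,0]
    - [0,0,30,0]
    - [0,0,34,0]
    - [0,0,34,0]
    - [0,0,34,0]

```text
time_s: 9.25
position: [0.5731, 0.1534, 0.1482]
tool_rot: [[-0.076, 0.997, 0.001], [0.997, 0.076, 0.0], [-0.0, 0.001, -1.0]]
ft_force: [-0.9, 0.7, -0.3]
grip_width: 0.0113
```

```bash
python3 - <<'E'
from h import *
s=env.get_image('scene');t=env.get_image('top')
o=env.observe();p=o['position'];print(o['time_s'],p,o['ft_force'])
g=p[2]+.0187
k=[box(p[0],p[1],g-.0565,g-.0505,.0085,.030,4.4),box(.5725,.1535,.105,.105,.011,.034,4.4)]
overlay(s,'scene',[],130,190,350,420,10,'p4sr.png');overlay(t,'top',[],180,225,195,255,12,'p4tr.png')
overlay(s,'scene',k,130,190,350,420,10,'p4s.png')
E
```

```text
9.35 [0.5731 0.1534 0.1482] [ 0.2171 -0.5468 -0.4773]
```

View pics/p4sr.png

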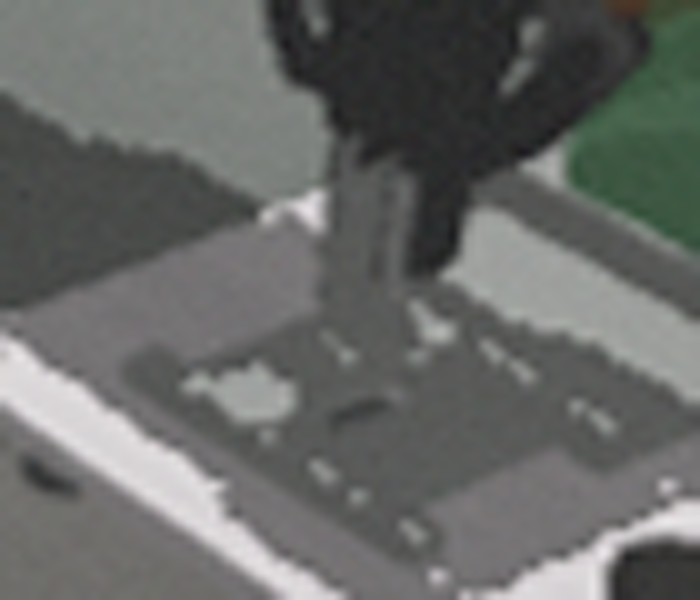

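View pics/p4tr.png

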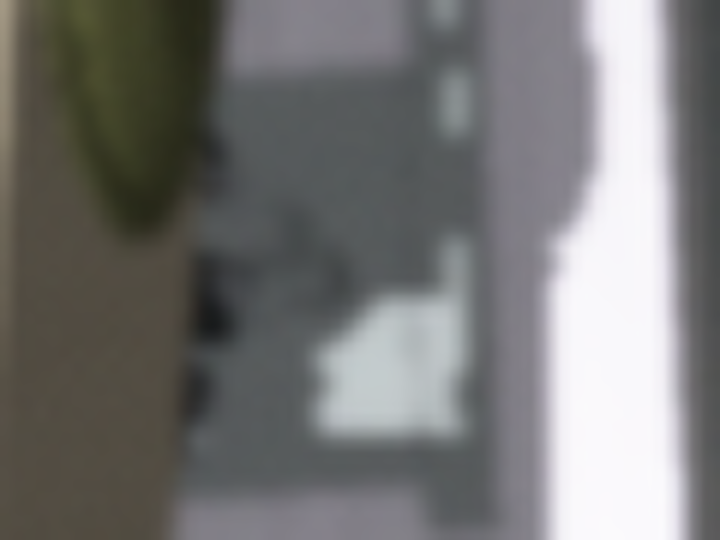

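View pics/p4s.png

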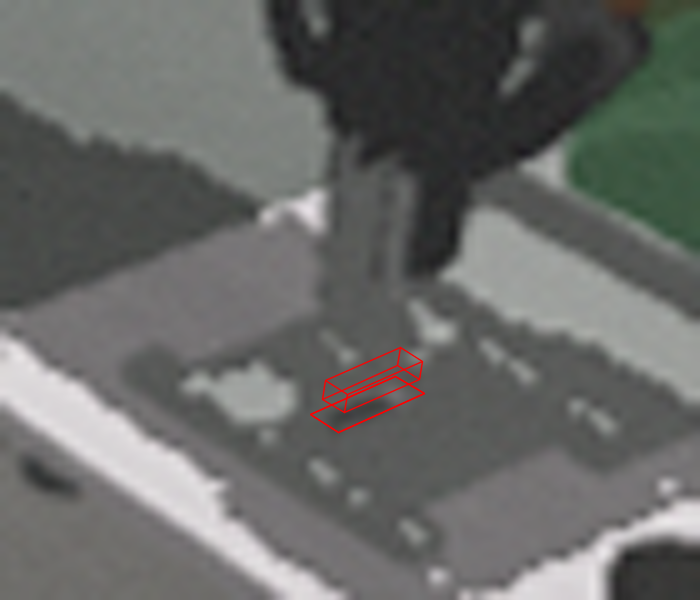

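Call:
move_arm:
  moves:
    - [0,0,1,0]
    - [0,0,2,0]
    - [0,0,3,0]
    - [0,0,4,0]
    - [0,0,4.5,0]
    - [0,0,5,0]
    - [0,0,5.5,0]
    - [0,0,5.5,0]

```text
time_s: 10.15
position: [0.573, 0.1533, 0.1418]
tool_rot: [[-0.076, 0.997, 0.001], [0.997, 0.076, 0.0], [0.0, 0.001, -1.0]]
ft_force: [1.6, 0.7, -1.2]
grip_width: 0.011
```

Call:
move_arm:
  moves:
    - [0,0,0.5,0]
    - [0,0,1,0]
    - [0,0,1.5,0]
    - [0,0,1.5,0]

```text
time_s: 10.55
position: [0.573, 0.1533, 0.1403]
tool_rot: [[-0.076, 0.997, 0.001], [0.997, 0.076, 0.0], [0.0, 0.001, -1.0]]
ft_force: [2.6, 0.7, -0.1]
grip_width: 0.0112
```

Call:
move_arm:
  moves:
    - [0,0.3,0,0]
    - [0,0.6,0.5,0]
    - [0,0.6,1,0]
    - [0,0.6,1,0]

```text
time_s: 10.95
position: [0.5731, 0.1534, 0.1391]
tool_rot: [[-0.076, 0.997, -0.001], [0.997, 0.076, -0.0], [0.0, -0.001, -1.0]]
ft_force: [0.6, -0.9, -1.6]
grip_width: 0.0113
```

Call:
move_arm:
  moves:
    - [0,0,0.5,0]
    - [0,0,1,0]
    - [0,0,1.5,0]
    - [0,0,2,0]
    - [0,0,2,0]

```text
time_s: 11.45
position: [0.5732, 0.1534, 0.1372]
tool_rot: [[-0.076, 0.997, -0.0], [0.997, 0.076, -0.0], [-0.0, -0.0, -1.0]]
ft_force: [0.1, 0.0, -0.9]
grip_width: 0.0112
```

Call:
move_arm:
  moves:
    - [0,0,0.5,0]
    - [0,0,1,0]
    - [0,0,1.5,0]
    - [0,0,2,0]
    - [0,0,2.5,0]
    - [0,0,3,0]
    - [0,0,3,0]
    - [0,0,3,0]

```text
time_s: 12.25
position: [0.5733, 0.1534, 0.1343]
tool_rot: [[-0.076, 0.997, -0.0], [0.997, 0.076, 0.0], [0.0, -0.0, -1.0]]
ft_force: [0.0, 0.0, -2.3]
grip_width: 0.0113
```

Call:
move_arm:
  moves:
    - [0,0,0.5,0]
    - [0,0,1,0]
    - [0,0,1.5,0]
    - [0,0,2,0]
    - [0,0,2,0]
    - [0,0,2,0]

```text
time_s: 12.85
position: [0.5735, 0.1534, 0.1325]
tool_rot: [[-0.076, 0.997, 0.0], [0.997, 0.076, 0.0], [-0.0, 0.0, -1.0]]
ft_force: [-0.2, -0.7, 3.8]
grip_width: 0.0115
```

Call:
move_arm:
  moves:
    - [0,0,0.5,0]
    - [0,0,1,0]
    - [0,0,1.5,0]
    - [0,0,2,0]
    - [0,0,2.5,0]
    - [0,0,3,0]
    - [0,0,3.5,0]
    - [0,0,4,0]
    - [0,0,4.5,0]
    - [0,0,4.5,0]
    - [0,0,4.5,0]

```text
time_s: 13.95
position: [0.5735, 0.1534, 0.1283]
tool_rot: [[-0.076, 0.997, 0.001], [0.997, 0.076, -0.0], [-0.0, 0.001, -1.0]]
ft_force: [-1.4, -0.6, 8.5]
grip_width: 0.0109
```

Call:
move_arm:
  moves:
    - [0,0,0.4,0]
    - [0,0,0.4,0.05]
    - [0,0,0.4,0.1]
    - [0,0,0.4,0.15]
    - [0,0,0.4,0.2]
    - [0,0,0.4,0.2]

```text
time_s: 14.55
position: [0.574, 0.1535, 0.1282]
tool_rot: [[0.125, 0.992, 0.002], [0.992, -0.125, 0.0], [0.001, 0.002, -1.0]]
ft_force: [-0.8, 0.5, 9.0]
grip_width: 0.0111
```

```bash
python3 - <<'E'
from h import *
o=env.observe();print(o['position'],o['ft_force'],o['wrist_torque'],o['tool_rot'])
E
```

```text
[0.574  0.1535 0.1282] [-0.8167  0.5445  9.0111] [ 0.0567  0.1107 -0.0557] [[ 0.1251  0.9921  0.0023]
 [ 0.9921 -0.1251  0.0003]
 [ 0.0006  0.0022 -1.    ]]
```

Call:
move_arm:
  moves:
    - [0,0,0.2,0.06]
    - [0,0,0.2,0.12]
    - [0,0,0.2,0.18]
    - [0,0,0.2,0.24]
    - [0,0,0.2,0.3]
    - [0,0,0.2,0.3]

```text
time_s: 15.15
position: [0.5741, 0.1535, 0.1281]
tool_rot: [[0.413, 0.911, 0.003], [0.911, -0.413, 0.0], [0.001, 0.002, -1.0]]
ft_force: [-0.4, 0.5, 8.5]
grip_width: 0.0109
```

```bash
python3 - <<'E'
from h import *
o=env.observe();print(o['position'],o['ft_force'],o['wrist_torque'],o['grip_width'])
E
```

```text
[0.5741 0.1535 0.1281] [-0.3611  0.548   8.5179] [ 0.0958 -0.0021 -0.0952] 0.01094511563867418
```

Call:
move_arm:
  moves:
    - [0,0,0,0.08]
    - [0,0,0,0.16]
    - [0,0,0,0.24]
    - [0,0,0,0.32]
    - [0,0,0,0.4]
    - [0,0,0,0.48]
    - [0,0,0,0.54]
    - [0,0,0,0.54]

```text
time_s: 15.95
position: [0.5741, 0.1535, 0.1281]
tool_rot: [[0.822, 0.569, 0.003], [0.569, -0.822, 0.0], [0.002, 0.001, -1.0]]
ft_force: [0.2, -0.5, 8.2]
grip_width: 0.0114
```

Call:
move_arm:
  moves:
    - [0,0,0,0.08]
    - [0,0,0,0.16]
    - [0,0,0,0.24]
    - [0,0,0,0.32]
    - [0,0,0,0.4]
    - [0,0,0,0.48]
    - [0,0,0,0.53]
    - [0,0,0,0.53]
    - [0,0,0,0.53]

```text
time_s: 16.85
position: [0.5741, 0.1535, 0.1281]
tool_rot: [[0.997, 0.077, 0.003], [0.077, -0.997, 0.0], [0.003, -0.0, -1.0]]
ft_force: [0.0, -0.2, 8.2]
grip_width: 0.0111
```

```bash
python3 - <<'E'
from h import *
o=env.observe();print(o['position'],o['ft_force'],o['wrist_torque'],o['tool_rot'],o['grip_width'])
s=env.get_image('scene');overlay(s,'scene',[],110,200,340,440,7,'p5.png')
E
```

```text
[0.5741 0.1535 0.1281] [ 0.029  -0.1634  8.151 ] [-0.0185 -0.0187 -0.0161] [[ 0.9971  0.0766  0.0027]
 [ 0.0766 -0.9971  0.0002]
 [ 0.0027 -0.     -1.    ]] 0.011075093006227782
```

View pics/p5.png

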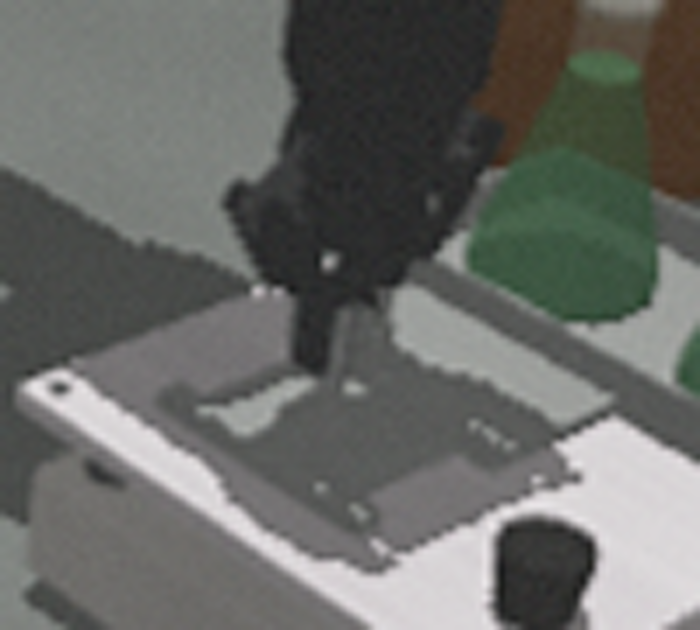

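Turned 90° with almost no torque. I'll let it rise into the notch.

Call:
move_arm:
  moves:
    - [0,0,-0.5,0]
    - [0,0,-1,0]
    - [0,0,-1.5,0]
    - [0,0,-2,0]
    - [0,0,-2.5,0]
    - [0,0,-3,0]
    - [0,0,-3,0]

```text
time_s: 17.6
position: [0.5741, 0.1535, 0.1308]
tool_rot: [[0.997, 0.077, 0.002], [0.077, -0.997, 0.0], [0.002, -0.0, -1.0]]
ft_force: [0.4, 0.2, 4.9]
grip_width: 0.0109
```

Call:
move_arm:
  moves:
    - [0,0,-0.4,0]
    - [0,0,-0.8,0]
    - [0,0,-1.2,0]
    - [0,0,-1.2,0]
    - [0,0,-1.2,0]

```text
time_s: 18.1
position: [0.5738, 0.1534, 0.1316]
tool_rot: [[0.997, 0.077, 0.001], [0.077, -0.997, 0.0], [0.001, -0.0, -1.0]]
ft_force: [3.5, 1.1, 4.7]
grip_width: 0.011
```

```bash
python3 - <<'E'
from h import *
o=env.observe();print(o['position'],o['ft_force'],o['wrist_torque'],o['tool_rot'],o['grip_width'])
E
```

```text
[0.5738 0.1534 0.1316] [3.5361 1.0501 4.7278] [ 0.1444 -0.7129  0.0422] [[ 0.9971  0.0767  0.0013]
 [ 0.0767 -0.9971  0.0001]
 [ 0.0013 -0.     -1.    ]] 0.010955371546263724
```

Call:
move_arm:
  moves:
    - [0.4,0,0,0]
    - [0.8,0,0,0]
    - [0.8,0,0,0]
    - [0.8,0,0,0]

```text
time_s: 18.5
position: [0.5739, 0.1534, 0.1313]
tool_rot: [[0.997, 0.077, -0.0], [0.077, -0.997, -0.0], [-0.0, 0.0, -1.0]]
ft_force: [0.9, 0.6, 5.0]
grip_width: 0.0107
```

```bash
python3 - <<'E'
from h import *
o=env.observe();print(o['position'],o['ft_force'],o['wrist_torque'],o['grip_width'])
E
```

```text
[0.5739 0.1534 0.1313] [0.911  0.6438 4.9536] [ 0.0295 -0.32    0.0164] 0.010723305752646463
```

Call:
move_arm:
  moves:
    - [0,0,-0.3,0]
    - [0,0,-0.6,0]
    - [0,0,-0.6,0]
    - [0,0,-0.6,0]

```text
time_s: 18.9
position: [0.574, 0.1534, 0.1319]
tool_rot: [[0.997, 0.077, -0.001], [0.077, -0.997, -0.0], [-0.001, 0.0, -1.0]]
ft_force: [0.6, -0.2, 4.5]
grip_width: 0.0113
```

Call:
move_arm:
  moves:
    - [0,0,-0.3,0]
    - [0,0,-0.6,0]
    - [0,0,-0.6,0]
    - [0,0,-0.6,0]

```text
time_s: 19.3
position: [0.5739, 0.1534, 0.132]
tool_rot: [[0.997, 0.077, -0.001], [0.077, -0.997, -0.0], [-0.001, -0.0, -1.0]]
ft_force: [2.0, 0.7, -3.5]
grip_width: 0.0113
```

```bash
python3 - <<'E'
from h import *
o=env.observe();print(o['position'],o['ft_force'],o['wrist_torque'],o['grip_width'])
E
```

```text
[0.5739 0.1534 0.132 ] [ 1.9921  0.7297 -3.4501] [ 0.0847 -0.4882 -0.0249] 0.011257363446871673
```

At TCP z = 0.132 m the head is 11 mm down and the wrist force flips to −3.5 N, so it's held by the notch. I'll relax the grip and release.

Call:
move_arm:
  moves:
    - [0.4,0,0.3,0]
    - [0.4,0,0.3,0]

```text
time_s: 19.5
position: [0.574, 0.1534, 0.132]
tool_rot: [[0.997, 0.077, -0.002], [0.077, -0.997, -0.0], [-0.002, 0.0, -1.0]]
ft_force: [-0.8, 0.1, -2.5]
grip_width: 0.0114
```

Call:
move_arm:
  moves:
    - [0,0,0,0]
    - [0,0,0,0]
    - [0,0,0,0]
    - [0,0,0,0]
    - [0,0,0,0]
    - [0,0,0,0]
  grip: 0.5

```text
time_s: 20.1
position: [0.5745, 0.1535, 0.1324]
tool_rot: [[0.997, 0.077, 0.0], [0.077, -0.997, 0.0], [0.0, 0.0, -1.0]]
ft_force: [-0.4, 1.4, -0.9]
grip_width: 0.0426
```

Call:
move_arm:
  moves:
    - [0,0,-5,0]
    - [0,0,-15,0]
    - [0,0,-30,0]
    - [0,0,-50,0]
    - [0,0,-90,0]
    - [0,0,-130,0]
    - [0,0,-160,0]
    - [0,0,-160,0]
    - [0,0,-160,0]

```text
time_s: 21.0
position: [0.5744, 0.1535, 0.293]
tool_rot: [[0.997, 0.077, 0.001], [0.077, -0.997, 0.0], [0.001, 0.0, -1.0]]
ft_force: [0.5, -0.1, -0.8]
grip_width: 0.0433
```

```bash
python3 - <<'E'
from h import *
o=env.observe();print(o['time_s'],o['position'],o['ft_force'])
s=env.get_image('scene');g=.1505
k=[box(.5735,.1535,g-.013,g+.013,.046,.012,4.4)]
overlay(s,'scene',[],110,210,340,440,6,'p6.png');overlay(s,'scene',k,110,210,340,440,6,'p6o.png');save(s,'p6full.png')
E
```

```text
21.0 [0.5744 0.1535 0.293 ] [ 0.5131 -0.0884 -0.7816]
```

View pics/p6.png

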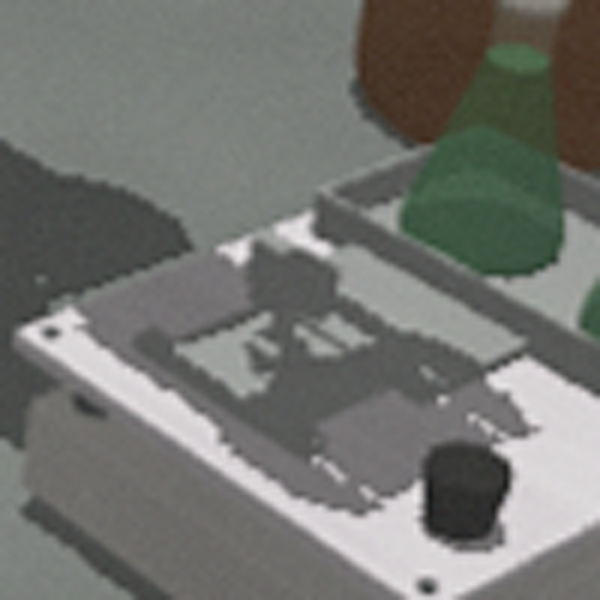

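View pics/p6o.png

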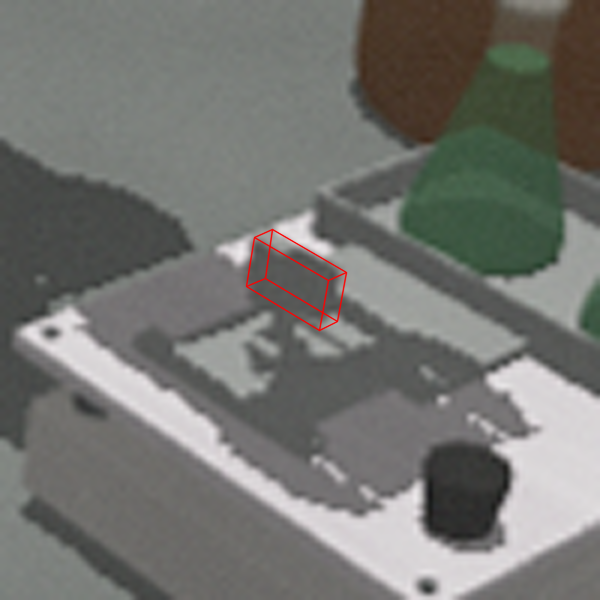

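Call:
move_arm:
  moves:
    - [-40,40,0,0]
    - [-80,80,0,0]
    - [-120,120,0,0]
    - [-160,160,0,0]
    - [-160,200,0,0]
    - [-160,240,0,0]
    - [-160,280,0,0]
    - [-160,280,0,0]
    - [-160,280,0,0]

```text
time_s: 21.95
position: [0.436, -0.1383, 0.2912]
tool_rot: [[0.997, 0.075, -0.002], [0.075, -0.997, 0.002], [-0.002, -0.002, -1.0]]
ft_force: [0.6, -0.4, -0.1]
grip_width: 0.0427
```

```bash
python3 - <<'E'
from h import *
s=env.get_image('scene');t=env.get_image('top');g=.1505
k=[box(.5735,.1535,g-.013,g+.013,.046,.012,4.4)]
overlay(s,'scene',k,120,200,345,445,6,'p7.png');overlay(t,'top',k,170,235,180,260,8,'p7t.png');save(s,'p7full.png');save(t,'p7topfull.png');print(env.observe()['time_s'],env.observe()['position'])
E
```

```text
22.05 [ 0.4363 -0.1371  0.2918]
```

View pics/p7.png

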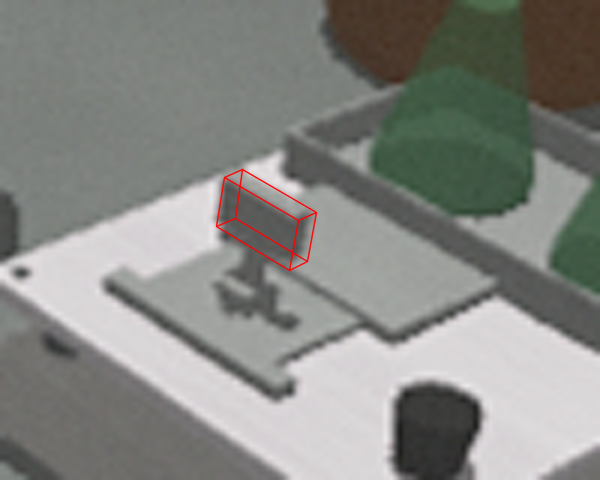

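View pics/p7t.png

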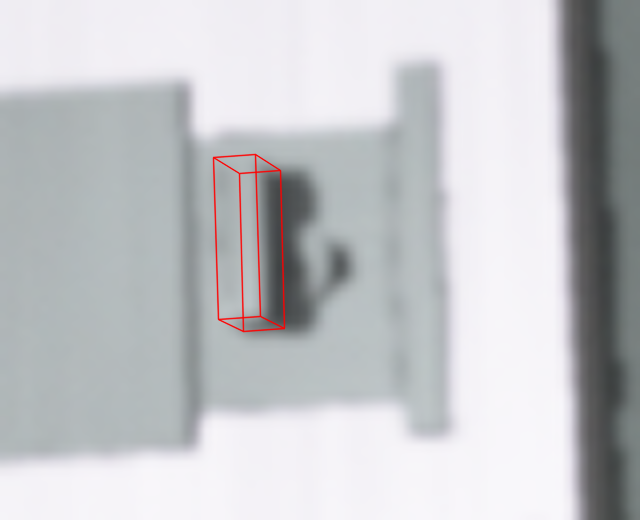

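View pics/p7full.png

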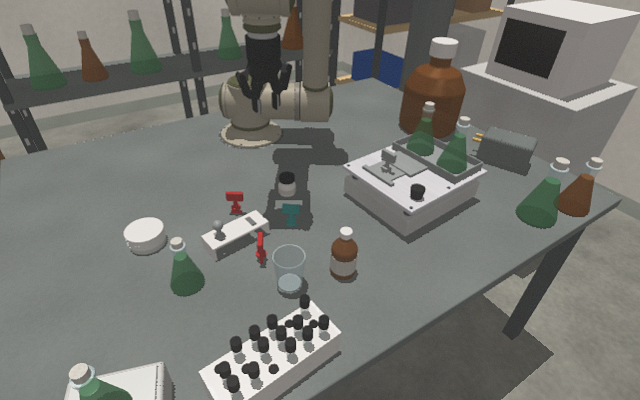

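The key stands upright in the slot, with its bar along the shaker's x at scene (160,389) and the overlay matching within about a pixel. The pin and the bystanders are where they were. Handing in.

```bash
python3 -c "
from rig import env
print(env.close_job())"
```

```text
the job is handed in; nothing more can be done
None
```

The T-key is locked in the slot and standing upright, and I handed the job in at about 22 s of the allowed 72 s. No verdict came back.

- **What I did:** I lifted the plain steel key out of the stand and passed its head down through the plate's slot. I pressed it to about 15 mm depth, turned it 90°, let it rise, then released it and moved the arm clear.
- **Forces:** The highest vertical reading was 9 N and the highest sideways reading 3.5 N. These were taken at the end of each move, not continuously, but they are well under the 30 N limit.
- **Lock:** The key met a stop at 11 mm depth, where the notch should be. Pulling up gently there gave about 3.5 N of resistance.
- **Last pictures:** After release, the bar is upright and lies across the slot along the shaker's x axis, about one pixel from where I expected it. The pin and the bystanders look unmoved, judged by eye in the scene picture.
- **Disagreements:** The two cameras differed by about 2–3 mm on the slot and deck. Under the arm's shadow I could not see the head going in, so I did that part by force. I felt small sideways contacts of 2–3.5 N while lowering and raising the key, and small sideways shifts relieved them.

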